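# Bring the red dish under the microscope with the indexing carousel

### The job

The red agar dish waits on the carousel in the place next to the one under the microscope lens. With shut fingertips press the blue index key right down, swing the carousel by its key arm to the next hole, so that the red dish comes under the lens, let the key spring fully up again with its pin locked in that hole, and take the hand away. Do not touch or lift the dishes, and leave everything else on the bench where it stands.

Things in the scene. Friction and masses are not known exactly. Their poses are not given: they have to be found in the camera images.
- stage: dish carousel fixed to the bench. Origin on its vertical axis at bench level, z up; its -x points from the axis to the key arm at the start. White drum, above it a steel index ring (268 mm across, top at 56 mm) with six brass-bushed holes 60 deg apart, 124 mm from the axis, above it the aluminium turntable. A key arm (68 mm wide) sticks out from the turntable to 167 mm from the axis
- microscope: video microscope on the carousel's foot, fixed, does not turn; origin as stage. Steel pillar 32 mm thick, 350 mm tall, 200 mm from the axis, 30 deg to the left of the stage's +x; from it an arm holds a white camera and barrel, with a black ring light (68 mm across, underside 185 mm above the bench), over one dish place
- turntable (a joint): angle in rad of the round turntable (224 mm across, top 74 mm above the bench), 0 at the start, grows counter-clockwise from above. Carries six dish places 60 deg apart, 75 mm from the axis, each between three pegs 8 mm tall. With the pin out it turns both ways without end stops (friction 0.1 N m). Next hole either way: 1.047 rad. Locked, it has about 1 mm of play at the key
- key (a joint): travel of the key in m: 0 = sprung up, pin locked in a hole; 0.012 = pressed down to its stop (spring 3.5 N at the top, 7.5 N at the bottom). The pin enters the hole from below; pressing frees it (clear from 0.009 on). Let go between holes, the key stays at about 0.009, the pin sliding under the ring, and snaps up by itself at the next hole it comes to
- key_top (a point): centre of the blue key's flat round top (28 mm across), 142 mm from the axis, 100 mm above the bench when up, 88 mm when down; rides with the key arm. Before and behind it in the turning direction stands a guard cheek (7 mm thick, 40 mm long radially, top at 118 mm), 53 mm clear between them: shut fingertips fit in, press the key and push a cheek to swing the arm
- axis (a point): point on the carousel's axis, 81 mm above the bench
- lens (a point): point straight below the microscope lens, 75 mm from the carousel's axis, 81 mm above the bench, in the middle of a dish there; fixed
- red_dish: closed round plastic dish with red agar, 55 mm across, 14 mm tall, 30 g, loose between its three pegs (1 mm play); origin at the centre of its underside. It starts in the place next to the lens, on either side of it
- green_dish: same dish with green agar; it starts on the other side of the lens place
- amber_dish: same dish with amber agar; it starts under the lens
- cream_dish: same dish with cream agar, on one of the two places beside the key arm
- brown_dish: same dish with dark brown agar, on the other place beside the key arm
- tube_rack: loose blue tube rack with orange and red capped tubes, 100 x 230 mm, 104 mm tall, right of the carousel; origin under its centre
- mouse: loose white computer mouse, 100 x 58 mm, 30 mm tall; origin under its centre
- jar: loose white jar with a yellow cap, 58 mm across, 75 mm tall; origin under its centre
- marker: loose black marker pen, 135 mm long, 13 mm thick, lying along its x; origin under its middle
- dish_stack: loose stack of three spare dishes, 55 mm across, 42 mm tall; origin under its centre
- forceps: loose steel forceps, 125 mm long, 4 mm thick, lying along x; origin under the middle
There are look-alikes about, which are no part of the job. What is shaped like the red_dish but purple is not meant. Leave any purple look-alike of the amber_dish alone.

How it is judged (in metres and radians):
On the way, in this order (a step that is already met when the one before it is completed fails the run):
1. the index key is pressed right down with the fingers (value of joint key above 0.0098 m and contact force between the fingers and stage above 1 N), for 0.05 s.
2. the red dish is under the lens and the key has sprung up into the hole (horizontal distance between red_dish and lens below 0.006 m and value of joint key below 0.002 m), for 0.2 s.
At the end, for the whole second after the job is handed in: The red dish's centre lies within 6 mm of the lens axis, the key is sprung up to within 2 mm (pin locked in the hole), the turntable is at rest, and all five dishes still lie flat between their pegs (all of step 2 and velocity of joint turntable between -0.02 and 0.02 rad/s and horizontal distance between red_dish and axis between 0.067 and 0.083 m and z of each of red_dish, green_dish, amber_dish, cream_dish, brown_dish in the frame of stage below 0.08 m and horizontal distance between green_dish and axis between 0.067 and 0.083 m and horizontal distance between amber_dish and axis between 0.067 and 0.083 m and horizontal distance between cream_dish and axis between 0.067 and 0.083 m and horizontal distance between brown_dish and axis between 0.067 and 0.083 m); the robot touches nothing.
It fails at once if a dish is touched with the robot (contact force between any of the fingers, the arm and red_dish above 0.5 N or contact force between any of the fingers, the arm and green_dish above 0.5 N or contact force between any of the fingers, the arm and amber_dish above 0.5 N or contact force between any of the fingers, the arm and cream_dish above 0.5 N or contact force between any of the fingers, the arm and brown_dish above 0.5 N).
It fails at once if a dish is lifted or leaves its place between the pegs (not (horizontal distance between red_dish and axis between 0.067 and 0.083 m and z of red_dish in the frame of stage below 0.08 m) or not (horizontal distance between green_dish and axis between 0.067 and 0.083 m and z of green_dish in the frame of stage below 0.08 m) or not (horizontal distance between amber_dish and axis between 0.067 and 0.083 m and z of amber_dish in the frame of stage below 0.08 m) or not (horizontal distance between cream_dish and axis between 0.067 and 0.083 m and z of cream_dish in the frame of stage below 0.08 m) or not (horizontal distance between brown_dish and axis between 0.067 and 0.083 m and z of brown_dish in the frame of stage below 0.08 m)).
It fails at once if something else on the bench is moved by more than 10 mm (distance of any of tube_rack, mouse, jar, marker, dish_stack, forceps from where it was at the start of the episode above 0.01 m).
It also fails if it takes over 42 s, if anything falls off the work surface, if the arm or the gripper's body presses on something with over 40 N, if the wrist force passes 120 N, or if a joint passes its speed limit or range.

### The arm

A 6-joint arm with a two-finger parallel gripper is mounted at the origin on the work surface. World frame = base frame: x ahead of the robot, y to its left, z up, the work surface at z = 0. Lengths are in mm, angles in rad, forces in N, time in s.
With the tool pointing down it reaches from about 300 to 750 mm from the base axis. Payload 8.5 kg.
Tool frame: the origin (TCP) lies midway between the tips of the shut fingers; the grasp point (between the pads) lies 19 mm behind it; z points along the fingers, y is the line along which they close (so a half turn about z gives the same grasp; the last joint's range is limited). The gripper opens to 85 mm and grips with 20 to 120 N. Pads are 22 mm wide; open, the fingers measure 114 mm over their backs; the gripper's body (76 mm by 85 mm) begins 54 mm behind the grasp point. The pads swing forward as they close: fully open they stand 13 mm farther back than shut.
Start: joints at [-1.548, 0.381, 1.297, -0, 1.464, -0.215], TCP at [129.556, -534.505, 231.322] pointing down, gripper open.
Joint ranges: [-3.11, 3.11], [-0.89, 2.33], [0.22, 2.48], [-1.42, 4.56], [0.17, 2.85], [-2.88, 2.88]. Speed limits (rad/s): [2.39, 2.39, 3.14, 3.14, 3.14, 3.14].

### API

Orientations are given as a unit quaternion [w, x, y, z].
In Python, from rig import arm gives the robot as it stands. The module is installed in compiled form; this text tells all that it offers.
- The arm moves only by the tool send_rows, never from a script. Its argument "steps" is one flat list of numbers, 7 for each row, row after row: the finger opening in m, from 0 to 0.0854, then the shift along the tool's x, y, z in m, then the turn, a rotation vector about the tool's x, y, z in rad. In form: [hand, tx, ty, tz, wx, wy, wz, hand, tx, ty, tz, wx, wy, wz, ...]. A call has exactly 5 rows; each row is the pose to reach, as a shift and turn from the pose commanded when the call began, along the tool's axes at that moment; what a row does not reach only later rows make up. A row lasts 1/12 s, in which the tool goes at most 41.7 mm and 7.16 degrees, less where a joint would pass 70% of its speed; a pose out of reach is approached as far as the arm can. A call with a gripper value outside its range is refused whole. The fingers move at their own pace and stop on an object; "force" is the grip in N (left out, the last holds). Time passes only in rows, so rows that repeat a pose let the fingers close, or fill a call up. It gives the time, the measured TCP pose, the force, the opening and the grip force at its end, in the units of the state.
- arm.state(): the state, without advancing time (a new reading comes with each control period).
- arm.get_image(name): name is "side" or "top" or "wrist"; returns a dict with "color" (420x560x3 uint8, blue, green, red), "depth" (420x560 float32, mm along the optical axis (not along the pixel's ray), 0 where there is no reading), "fx", "fy", "cx", "cy" (pixels), "k1" (the pictures are not rectified: a ray, as slopes to the right and down, at radius r is drawn at 1 + k1 r^2 times it, then the intrinsics apply), "origin" and "attitude" of the camera in the world; the wrist camera has in their place "mount" (4x4, takes a point from camera to tool coordinates, whose origin is the TCP and whose axes are the flange's). Camera axes: x right, y up, looking along -z (the intrinsics and any distortion apply to the point x, -y, -z); pixel columns grow to the right and rows downward; lengths in mm; the calibration is good to about 2 mm. A picture is of the moment at which its call begins: read the wrist's pose just before it.
- arm.close_job(): hands the job in; it is judged then, once.
Trained networks look in a picture, given as the dict that the camera call returned (one of the last four; its "shot" number tells which), for a name from the list of things; names that differ only in an ending like _2 or _b are one class to them, and where a whole thing is asked for, a point or a joint stands for the part that bears it (a point fixed in the world has none). Each returns a list of dicts, best first, with "confidence" (0 to 1); they miss things now and then, are a little off and sometimes report something else, mostly with a low value. They report only what shows in the picture. A call takes as long as a camera call. They do not tell look-alikes from the thing itself.
- arm.spot_in(picture, thing): "at" ([column, row] in pixels, amid what is visible of it).
The state is a dict: "time_s": time; "q": joint angles; "qd": joint speeds; "joint_efforts": joint torques, N m; "ee_pos": TCP position; "eef_rot": TCP orientation; "wrist_force": force on the tool from outside, world axes, zero at the start; "wrist_torque": the same for the moment, N m; "finger_gap": finger opening in mm; "grip_force": force on a finger pad.
Only numpy, scipy, OpenCV 4.12 (cv2) and the standard library are available. Lean on these libraries where they do the work, as an engineer would, in place of code of your own. Each camera call takes 0.05 s, during which the arm holds its last target. There are 200 camera calls.

## Working session

There is one attempt and no reset: what is moved stays moved. The work goes in short steps, Python scripts to look and compute and a tool call to move; the robot and the scene stay as the last step left them, time stands still between calls to the robot, and variables do not carry over. Pictures are saved under pics/ and viewed, at most 10 in all, crops included, and the job is handed in when it is done.

Besides the shell and the picture viewer there is one more tool, called in YAML: its name, and indented under it one key for each argument. send_rows: Moves the arm, as the interface text tells. Its arguments: {"type":"object","properties":{"steps":{"type":"array","items":{"type":"number"}},"force":{"type":"number"}},"required":["steps"]}

```bash
mkdir -p pics; cat > h.py <<'E'
import numpy as np, cv2
from rig import arm
from scipy.spatial.transform import Rotation as R
def rot(a):
    a=np.array(a,float)
    return a if a.shape==(3,3) else R.from_quat([a[1],a[2],a[3],a[0]]).as_matrix()
def campose(p,st=None):
    if "origin" in p: return np.array(p["origin"],float),rot(p["attitude"])
    M=np.array(p["mount"]);T=rot(st["eef_rot"])
    return np.array(st["ee_pos"])+T@M[:3,3],T@M[:3,:3]
def ray(p,uv):
    d=np.array([(uv[0]-p["cx"])/p["fx"],(uv[1]-p["cy"])/p["fy"]]);s=d.copy()
    for _ in range(20): s=d/(1+p["k1"]*(s@s))
    return np.array([s[0],-s[1],-1.])
def pt(p,uv,st=None,z=None):
    o,A=campose(p,st);r=A@ray(p,uv)
    if z is not None: return o+r*(z-o[2])/r[2]
    u,v=int(round(uv[0])),int(round(uv[1]));w=p["depth"][max(v-1,0):v+2,max(u-1,0):u+2];w=w[w>0]
    return o+r*np.median(w) if len(w) else None
E
python3 - <<'E'
from h import *
np.set_printoptions(precision=1,suppress=True)
print(arm.state())
for n in ("top","side"):
    p=arm.get_image(n);cv2.imwrite(f"pics/{n}1.png",p["color"])
    print(n,p["origin"],p["attitude"],p["fx"],p["k1"])
    for t in ["stage","key","key_top","microscope","turntable","red_dish","green_dish","amber_dish","cream_dish","brown_dish","tube_rack","jar","mouse"]:
        print(t,[(np.round(d["at"],1),round(d["confidence"],2),pt(p,d["at"])) for d in arm.spot_in(p,t)[:3]])
E
```

```text
{'time_s': 0.0, 'q': array([-1.5,  0.4,  1.3, -0. ,  1.5, -0.2]), 'qd': array([ 0.,  0.,  0., -0.,  0., -0.]), 'joint_efforts': array([ -0. , -44.8, -23.1,  -0. ,   0. ,   0. ]), 'ee_pos': array([ 129.6, -534.2,  230.7]), 'eef_rot': array([-0. ,  1. ,  0.1,  0. ]), 'wrist_force': array([-0.5, -0.8, -0.9]), 'wrist_torque': array([-0. , -0.1, -0.1]), 'grip_force': 0.0, 'finger_gap': 84.76911563089816}
top [ 254.9  -22.6 1273.3] [ 0.7  0.1 -0.1 -0.7] 437.93661978778255 -0.042577518179967924
stage [(array([244.5, 172.7]), 0.79, array([637. , 102.2,  72.2]))]
key [(array([431.5, 282.1]), 0.42, array([ 368.9, -458.5,   -0.5]))]
key_top [(array([269.3, 204.1]), 0.51, array([545.9,  23.5,  86.3])), (array([255.2, 232. ]), 0.44, array([462. ,  55.4,  99.5]))]
microscope [(array([229.3, 113.5]), 0.95, array([687.3, 120.5, 350.5])), (array([244.9, 171.8]), 0.36, array([639.6, 101.2,  72.7])), (array([136.3, 227.1]), 0.36, array([456.5, 391.5,  73.5]))]
turntable [(array([257.5, 189.3]), 0.9, array([587.3,  60.1,  82.9]))]
red_dish [(array([272.7, 163.4]), 0.73, array([665.7,  22.9,  86.8])), (a
[... 1731 characters left out ...]
rray([726.6, 152.4, 276.5]))]
amber_dish [(array([209.2, 325.2]), 0.85, array([617.8, 325.1,  14.3])), (array([212.7, 228.2]), 0.63, array([665.2, 105.2,  88. ]))]
cream_dish [(array([269.5, 215.2]), 0.86, array([533.3,  36.3,  87. ])), (array([200.3, 216.7]), 0.3, array([712.7,  64.2,  73.5]))]
brown_dish [(array([262.6, 237.1]), 0.83, array([536.3, 108. ,  86.6])), (array([167.8, 188.1]), 0.37, array([727. , 155. , 275.3]))]
tube_rack [(array([279.2, 118.7]), 0.96, array([ 583.7, -374.1,   77.1]))]
jar [(array([267.8, 366.5]), 0.57, array([461.4, 413. ,  73.4]))]
mouse [(array([315.4, 386.4]), 0.63, array([361. , 419. ,  28.9])), (array([296.5, 223.8]), 0.56, array([459.3,  60.5,  98.7]))]
```

```bash
python3 - <<'E'
import cv2
t=cv2.imread("pics/top1.png");s=cv2.imread("pics/side1.png")
cv2.imwrite("pics/topc.png",cv2.resize(t[90:290,110:370],None,fx=3,fy=3,interpolation=3))
cv2.imwrite("pics/sidec.png",cv2.resize(s[140:340,130:390],None,fx=3,fy=3,interpolation=3))
E
```

```text
(no output)
```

View pics/topc.png

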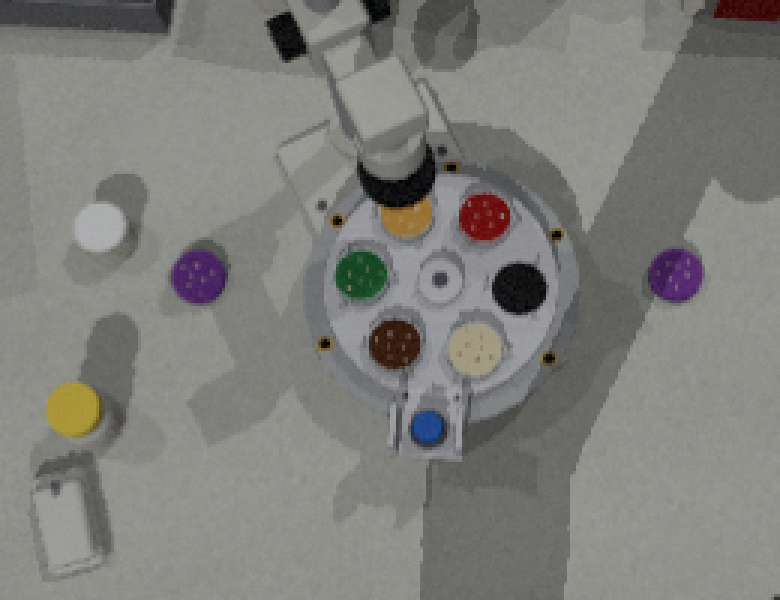

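View pics/sidec.png

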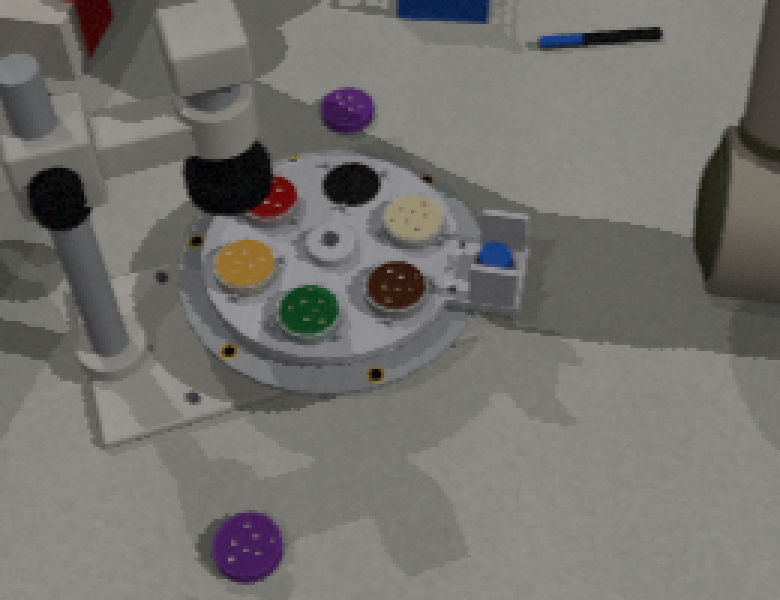

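The red dish sits at crop-top (485,216), which is full-frame (272,162), to the right (-y) of the amber dish under the lens. The blue key is at top (252.7,232) and side (295,225), with cheeks on ±y. Possible mix-ups for the red dish are the purple dishes at top (335,181) and (176,182), which are on the bench and not meant. The other blue thing is the tube rack, well off at top (430,203). To bring red under the lens the turntable goes counter-clockwise, so the key moves towards -y.

```bash
python3 - <<'E'
from h import *
from scipy.optimize import least_squares
np.set_printoptions(precision=1,suppress=True)
st=arm.state();T=rot(st["eef_rot"]);print(T.round(3), st["q"].round(3))
P={n:arm.get_image(n) for n in("top","side")}
def blob(p,box):
    u0,v0,u1,v1=box;h=cv2.cvtColor(p["color"][v0:v1,u0:u1],cv2.COLOR_BGR2HSV)
    m=cv2.inRange(h,(100,110,50),(125,255,255));M=cv2.moments(m,True);return [u0+M["m10"]/M["m00"],v0+M["m01"]/M["m00"]]
b={"top":blob(P["top"],(240,220,265,245)),"side":blob(P["side"],(285,215,305,235))}
print(b,[pt(P[n],b[n]) for n in b],[pt(P[n],b[n],z=99) for n in b])
O=[campose(P[n]) for n in b];D=[O[i][1]@ray(P[n],b[n]) for i,n in enumerate(b)]
A=np.stack([D[0],-D[1]],1);s=np.linalg.lstsq(A,O[1][0]-O[0][0],rcond=None)[0]
print("tri",O[0][0]+D[0]*s[0],O[1][0]+D[1]*s[1])
p=P["top"]
ang={"red_dish":-30,"green_dish":90,"brown_dish":150,"cream_dish":210}
for n in P:
    pts=[];an=[]
    for t,a in ang.items():
        L=[pt(P[n],d["at"],z=88) for d in arm.spot_in(P[n],t)]
        L=[q for q in L if np.hypot(*(q[:2]-[592,65]))<110]
        if L: pts.append(L[0][:2]);an.append(np.deg2rad(a))
    pts=np.array(pts);an=np.array(an)
    f=lambda x:(pts-np.c_[x[0]+75*np.cos(an+x[2]),x[1]+75*np.sin(an+x[2])]).ravel()
    r=least_squares(f,[592,65,0]);c=r.x;print(n,"axis",c[:2],"stage yaw deg",np.rad2deg(c[2]),"res",r.fun)
    print(" key",c[:2]-142*np.array([np.cos(c[2]),np.sin(c[2])]))
E
```

```text
[[ 1.   0.2 -0. ]
 [ 0.2 -1.  -0. ]
 [-0.   0.  -1. ]] [-1.5  0.4  1.3 -0.   1.5 -0.2]
{'top': [252.02173913043478, 231.94565217391303], 'side': [295.0128205128205, 224.56410256410257]} [array([461.7,  64.2,  98.2]), array([462.6,  63.8,  99.1])] [array([461.6,  64.1,  99. ]), array([462.6,  63.8,  99. ])]
tri [461.6  64.1  99.1] [462.6  64.   99.3]
top axis [601.3  61.5] stage yaw deg -0.5946753281933599 res [-1.   0.3  3.2 -2.3 -6.3  2.8  4.  -0.8]
 key [459.3  63. ]
side axis [599.8  71.3] stage yaw deg -1.7242920009772358 res [-6.5  5.7  6.2 -4.4 -3.9 -5.9  4.2  4.7]
 key [457.9  75.6]
```

```bash
cat >> h.py <<'E'
def rel(target,yaw=None):
    st=arm.state();T=rot(st["eef_rot"]);d=T.T@(np.array(target)-st["ee_pos"])/1000
    w=""
    if yaw is not None:
        w=R.from_matrix(T.T@np.array([[np.cos(yaw),np.sin(yaw),0],[np.sin(yaw),-np.cos(yaw),0],[0,0,-1]])).as_rotvec().round(4)
    print("t",st["time_s"],"pos",st["ee_pos"].round(1),"yaw",round(np.arctan2(T[1,0],T[0,0]),4),"F",st["wrist_force"].round(1),"rel",d.round(4),w)
E
python3 - <<'E'
from h import *
rel([462,64,190],0)
p=arm.get_image("top")
print(pt(p,[256.7,183.3]),pt(p,[256.7,183.3],z=81))
E
```

```text
t 1.9 pos [ 129.6 -534.5  231.3] yaw 0.2378 F [ 0.4 -0.2  1. ] rel [ 0.4641 -0.5033  0.0413] [-0.     -0.      0.2378]
[603.59874409  63.54314913  86.69809174] [605.27305714  63.9566171   81.        ]
```

send_rows:
  steps: [0, 0.464, -0.503, 0.041, 0, 0, 0.238, 0, 0.464, -0.503, 0.041, 0, 0, 0.238, 0, 0.464, -0.503, 0.041, 0, 0, 0.238, 0, 0.464, -0.503, 0.041, 0, 0, 0.238, 0, 0.464, -0.503, 0.041, 0, 0, 0.238]
  force: 60

```text
time_s: 2.37
ee_pos: [231.1, -350.9, 218.8]
eef_rot: [0.0, 1.0, -0.0, 0.0]
wrist_force: [0.7, -0.3, 0.6]
finger_gap: 25.7
grip_force: 0.0
```

```bash
python3 - <<'E'
from h import *
rel([462,64,190],0)
E
```

```text
t 2.3667 pos [ 231.1 -350.9  218.8] yaw -0.0009 F [ 0.7 -0.3  0.6] rel [ 0.2306 -0.4151  0.0287] [ 0.0002 -0.0002 -0.0009]
```

send_rows:
  steps: [0, 0.231, -0.415, 0.029, 0, 0, 0, 0, 0.231, -0.415, 0.029, 0, 0, 0, 0, 0.231, -0.415, 0.029, 0, 0, 0, 0, 0.231, -0.415, 0.029, 0, 0, 0, 0, 0.231, -0.415, 0.029, 0, 0, 0]

```text
time_s: 2.78
ee_pos: [332.2, -169.2, 206.4]
eef_rot: [0.0, 1.0, -0.0, 0.0]
wrist_force: [1.5, -0.3, 0.2]
finger_gap: -0.3
grip_force: 0.0
```

```bash
python3 - <<'E'
from h import *
rel([462,64,190],0)
E
```

```text
t 2.7833 pos [ 332.2 -169.2  206.4] yaw -0.0008 F [ 1.5 -0.3  0.2] rel [ 0.1296 -0.2334  0.0163] [ 0.0007 -0.0007 -0.0008]
```

send_rows:
  steps: [0, 0.13, -0.233, 0.016, 0, 0, 0, 0, 0.13, -0.233, 0.016, 0, 0, 0, 0, 0.13, -0.233, 0.016, 0, 0, 0, 0, 0.13, -0.233, 0.016, 0, 0, 0, 0, 0.13, -0.233, 0.016, 0, 0, 0]

```text
time_s: 3.2
ee_pos: [433.8, 12.7, 193.9]
eef_rot: [0.0, 1.0, 0.0, 0.0]
wrist_force: [0.9, -0.6, -0.5]
finger_gap: 0.0
grip_force: 0.0
```

send_rows:
  steps: [0, 0.014, -0.025, 0.002, 0, 0, 0, 0, 0.014, -0.025, 0.002, 0, 0, 0, 0, 0.014, -0.025, 0.002, 0, 0, 0, 0, 0.014, -0.025, 0.002, 0, 0, 0, 0, 0.014, -0.025, 0.002, 0, 0, 0]

```text
time_s: 3.62
ee_pos: [446.8, 34.6, 191.8]
eef_rot: [0.0, 1.0, -0.001, 0.0]
wrist_force: [-0.4, 0.8, 0.6]
finger_gap: 0.2
grip_force: 0.0
```

```bash
python3 - <<'E'
from h import *
np.set_printoptions(precision=1,suppress=True)
rel([462,64,150],0)
st=arm.state();p=arm.get_image("wrist");cv2.imwrite("pics/w1.png",p["color"])
print(np.array(p["mount"]))
for t in ("key_top","key"):
    print(t,[(d["at"],round(d["confidence"],2),pt(p,d["at"],st),pt(p,d["at"],st,99)) for d in arm.spot_in(p,t)[:2]])
E
```

```text
t 3.6167 pos [446.8  34.6 191.8] yaw -0.0016 F [-0.4  0.8  0.6] rel [ 0. -0.  0.] [ 0. -0. -0.]
[[   0.     0.9    0.3   84.6]
 [   1.    -0.    -0.    -1. ]
 [  -0.     0.3   -0.9 -142.4]
 [   0.     0.     0.     1. ]]
key_top [([242.2, 193.3], 0.96, array([465.1,  61.8, 100.1]), array([464.8,  61.9,  99. ])), ([185.4, 84.2], 0.45, array([538. ,  99.1,  87.2]), array([537.7,  96. ,  99. ]))]
key [([240.4, 196.1], 0.57, array([462.9,  63.2,  99.3]), array([462.8,  63.3,  99. ])), ([249.0, 77.1], 0.5, array([542.6,  57.1,  74. ]), array([541.5,  55. ,  99. ]))]
```

View pics/w1.png

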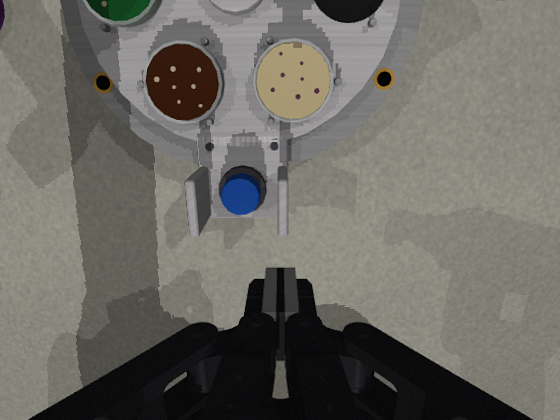

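The wrist view shows the key at (241,194) between its cheeks at (197,200) and (283,200), with ring holes at (102,82) and (384,78). The shut fingertips are at (280,290). The key comes out at about (463,63,99.5), which agrees with the 100 mm in the text.

send_rows:
  steps: [0, 0.0165, -0.0285, 0.03, 0, 0, 0, 0, 0.0165, -0.0285, 0.064, 0, 0, 0, 0, 0.0165, -0.0285, 0.064, 0, 0, 0, 0, 0.0165, -0.0285, 0.064, 0, 0, 0, 0, 0.0165, -0.0285, 0.064, 0, 0, 0]

```text
time_s: 4.18
ee_pos: [464.1, 63.3, 129.2]
eef_rot: [0.0, 1.0, -0.001, 0.001]
wrist_force: [-0.1, -0.2, 0.1]
finger_gap: -0.1
grip_force: 0.0
```

```bash
python3 - <<'E'
from h import *
np.set_printoptions(precision=1,suppress=True)
rel([463,63,125],0);st=arm.state()
p=arm.get_image("wrist")
old=dict(st);old["ee_pos"]=np.array([446.8,34.6,191.8])
a=pt(p,[102.5,82],old,56);b=pt(p,[384,78.5],old,56);v=(a-b)[:2];L=np.hypot(*v);m=(a+b)[:2]/2
n=np.array([v[1],-v[0]])/L
print("holes",a,b,"dist (214.8)",L,"axis",m+62*n,"yaw",np.arctan2(n[1],n[0]), "key",m-80*n)
cv2.imwrite("pics/w2.png",p["color"])
print([(d["at"],pt(p,d["at"],st),pt(p,d["at"],st,99)) for d in arm.spot_in(p,"key_top")[:1]])
E
```

```text
t 4.1833 pos [464.1  63.3 129.2] yaw -0.0011 F [-0.1 -0.2  0.1] rel [-0.  0.  0.] [ 0. -0. -0.]
holes [542.2 171.9  56. ] [543.2 -43.3  56. ] dist (214.8) 215.20634698433184 axis [604.7  64.5] yaw 0.004517483722765821 key [462.7  63.9]
[([280.9, 248.5], array([469.4,  63.7, 100.4]), array([468.8,  63.7,  99. ]))]
```

View pics/w2.png

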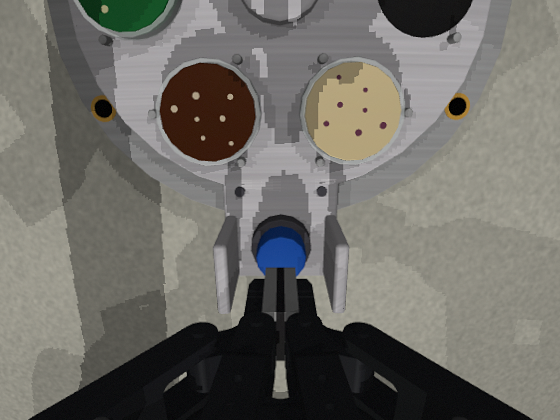

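The hand is centred over the key at (281,250), with both cheeks clear. The axis is at (604.7,64.5) and the key at (462.7,63.9). Pressing now.

send_rows:
  steps: [0, -0.001, -0.0005, 0.02, 0, 0, 0, 0, -0.001, -0.0005, 0.028, 0, 0, 0, 0, -0.001, -0.0005, 0.033, 0, 0, 0, 0, -0.001, -0.0005, 0.037, 0, 0, 0, 0, -0.001, -0.0005, 0.039, 0, 0, 0]

```text
time_s: 4.7
ee_pos: [462.7, 64.3, 89.1]
eef_rot: [0.0, 1.0, -0.0, 0.0]
wrist_force: [-2.8, -0.5, 6.6]
finger_gap: -0.1
grip_force: 3.3
```

send_rows:
  steps: [0, 0, 0, 0.001, 0, 0, 0, 0, 0, 0, 0.002, 0, 0, 0, 0, 0, 0, 0.002, 0, 0, 0, 0, 0, 0, 0.002, 0, 0, 0, 0, 0, 0, 0.002, 0, 0, 0]

```text
time_s: 5.12
ee_pos: [462.7, 64.3, 88.0]
eef_rot: [0.0, 1.0, -0.0, 0.0]
wrist_force: [-3.4, 0.4, 11.4]
finger_gap: 0.0
grip_force: 5.6
```

send_rows:
  steps: [0, 0.0001, 0.005, 0, 0, 0, -0.035, 0, 0.0006, 0.0124, 0, 0, 0, -0.087, 0, 0.0014, 0.0198, 0, 0, 0, -0.14, 0, 0.0026, 0.0271, 0, 0, 0, -0.192, 0, 0.0042, 0.0343, 0, 0, 0, -0.244]

```text
time_s: 5.53
ee_pos: [466.8, 29.8, 88.0]
eef_rot: [0.0, 0.992, 0.123, 0.0]
wrist_force: [-3.4, 0.8, 11.6]
finger_gap: -0.4
grip_force: 5.6
```

```bash
python3 - <<'E'
from h import *
A=np.array([604.7,64.5])
st=arm.state();d=st["ee_pos"][:2]-A;print(np.hypot(*d),np.rad2deg(np.arctan2(-d[1],-d[0])));rel([463,63,89])
p=arm.get_image("wrist");cv2.imwrite("pics/w3.png",p["color"])
E
```

```text
142.15184653562392 14.119715588695263
t 5.5333 pos [466.8  29.8  88. ] yaw 0.2467 F [-3.4  0.8 11.6] rel [ 0.0044 -0.0331 -0.001 ]
```

View pics/w3.png

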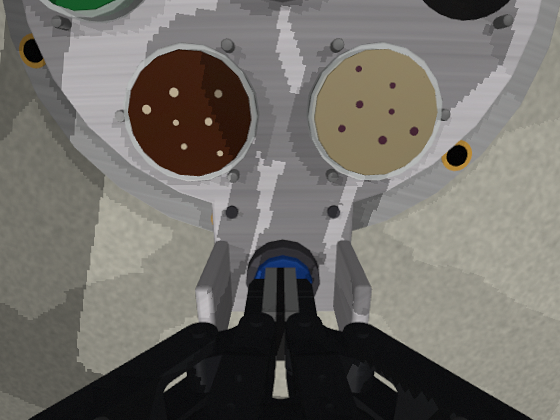

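The key is pressed (its rim shows at (283,260)) and friction carries the carousel along. It has turned about 14°, with the fingers still centred between the cheeks and the dishes seated.

send_rows:
  steps: [0, 0.0002, 0.0074, 0, 0, 0, -0.052, 0, 0.0008, 0.0148, 0, 0, 0, -0.105, 0, 0.0018, 0.0222, 0, 0, 0, -0.157, 0, 0.0031, 0.0295, 0, 0, 0, -0.209, 0, 0.0048, 0.0368, 0, 0, 0, -0.262]

```text
time_s: 6.0
ee_pos: [480.5, -5.0, 88.0]
eef_rot: [0.001, 0.968, 0.252, 0.0]
wrist_force: [-3.1, -0.8, 9.8]
finger_gap: 0.1
grip_force: 5.1
```

send_rows:
  steps: [0, 0.0002, 0.0074, 0, 0, 0, -0.052, 0, 0.0008, 0.0148, 0, 0, 0, -0.105, 0, 0.0014, 0.0198, 0, 0, 0, -0.14, 0, 0.0014, 0.0198, -0.005, 0, 0, -0.14, 0, 0.0014, 0.0198, -0.019, 0, 0, -0.14]

```text
time_s: 6.42
ee_pos: [490.8, -21.3, 105.3]
eef_rot: [-0.001, 0.948, 0.317, -0.001]
wrist_force: [-0.2, 0.3, -0.2]
finger_gap: -0.3
grip_force: 0.0
```

```bash
python3 - <<'E'
from h import *
A=np.array([604.7,64.5])
st=arm.state();d=st["ee_pos"][:2]-A;print(np.hypot(*d),np.rad2deg(np.arctan2(-d[1],-d[0])));rel([463,63,89])
E
```

```text
142.5651139395131 36.98981598592554
t 6.4167 pos [490.8 -21.3 105.3] yaw 0.6452 F [-0.2  0.3 -0.2] rel [ 0.0285 -0.084   0.0164]
```

send_rows:
  steps: [0, 0.0002, 0.0074, 0, 0, 0, -0.052, 0, 0.0006, 0.0124, 0, 0, 0, -0.087, 0, 0.0011, 0.0173, 0, 0, 0, -0.122, 0, 0.0018, 0.0222, 0, 0, 0, -0.157, 0, 0.0031, 0.0295, 0, 0, 0, -0.209]

```text
time_s: 6.83
ee_pos: [511.0, -42.2, 106.2]
eef_rot: [-0.001, 0.91, 0.415, -0.0]
wrist_force: [0.3, 0.0, -0.2]
finger_gap: -0.1
grip_force: 0.1
```

```bash
python3 - <<'E'
from h import *
A=np.array([604.7,64.5])
st=arm.state();d=st["ee_pos"][:2]-A;print(np.hypot(*d),np.rad2deg(np.arctan2(-d[1],-d[0])));rel([463,63,89])
p=arm.get_image("wrist");cv2.imwrite("pics/w4.png",p["color"])
E
```

```text
142.04053182179817 48.71932157334191
t 6.8333 pos [511.  -42.2 106.2] yaw 0.8565 F [ 0.3  0.  -0.2] rel [ 0.0481 -0.1052  0.0173]
```

View pics/w4.png

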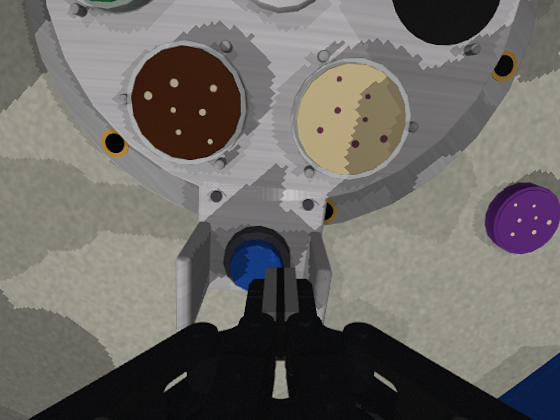

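The leading cheek (320,270) is now almost touching the fingers (300,300). The key is held part-way down, and the next hole is just ahead at (330,210). I'll keep pushing, more slowly.

send_rows:
  steps: [0, 0.0001, 0.005, 0, 0, 0, -0.035, 0, 0.0004, 0.0099, 0, 0, 0, -0.07, 0, 0.0008, 0.0148, 0, 0, 0, -0.105, 0, 0.0014, 0.0198, 0, 0, 0, -0.14, 0, 0.0021, 0.0247, 0, 0, 0, -0.175]

```text
time_s: 7.3
ee_pos: [530.7, -56.9, 105.9]
eef_rot: [-0.001, 0.87, 0.493, -0.001]
wrist_force: [-4.2, 1.6, 3.2]
finger_gap: -0.1
grip_force: 2.3
```

send_rows:
  steps: [0, 0, 0.0025, 0, 0, 0, -0.017, 0, 0.0001, 0.005, 0, 0, 0, -0.035, 0, 0.0002, 0.0074, 0, 0, 0, -0.052, 0, 0.0002, 0.0087, 0, 0, 0, -0.061, 0, 0.0003, 0.0099, 0, 0, 0, -0.07]

```text
time_s: 7.72
ee_pos: [540.3, -62.2, 105.8]
eef_rot: [0.0, 0.852, 0.523, 0.0]
wrist_force: [-1.1, 0.5, -0.2]
finger_gap: 0.1
grip_force: 0.5
```

```bash
python3 - <<'E'
from h import *
A=np.array([604.7,64.5])
st=arm.state();d=st["ee_pos"][:2]-A;print(np.hypot(*d),np.rad2deg(np.arctan2(-d[1],-d[0])));rel([463,63,89])
p=arm.get_image("wrist");cv2.imwrite("pics/w5.png",p["color"])
k=arm.spot_in(p,"key_top")[0]["at"];q=pt(p,k,st);print(k,q,np.rad2deg(np.arctan2(*-(q[:2]-A)[::-1])))
E
```

```text
142.09437358577082 63.06105552735205
t 7.7167 pos [540.3 -62.2 105.8] yaw 1.1002 F [-1.1  0.5 -0.2] rel [ 0.0765 -0.1257  0.0167] 
[252.0, 259.6] [530.91163295 -49.46394581  92.28627483] 57.0781077690199
```

send_rows:
  steps: [0, 0, 0.0015, 0, 0, 0, -0.01, 0, 0, 0.003, 0, 0, 0, -0.021, 0, 0.0001, 0.0045, 0, 0, 0, -0.031, 0, 0.0001, 0.006, 0, 0, 0, -0.042, 0, 0.0002, 0.007, 0, 0, 0, -0.049]

```text
time_s: 8.23
ee_pos: [546.5, -65.2, 105.6]
eef_rot: [-0.0, 0.839, 0.544, -0.0]
wrist_force: [-1.7, 1.1, -0.2]
finger_gap: 0.1
grip_force: 0.4
```

```bash
cat > chk.py <<'E'
from h import *
A=np.array([604.7,64.5])
st=arm.state();d=st["ee_pos"][:2]-A;print(np.hypot(*d),np.rad2deg(np.arctan2(-d[1],-d[0])));rel([463,63,89])
p=arm.get_image("wrist");cv2.imwrite("pics/w6.png",p["color"])
for s in arm.spot_in(p,"key_top")[:1]:
    k=s["at"];q=pt(p,k,st);print(k,q,np.rad2deg(np.arctan2(*-(q[:2]-A)[::-1])))
E
python3 chk.py
```

```text
142.17313583330647 65.84425188121564
t 8.2333 pos [546.5 -65.2 105.6] yaw 1.1498 F [-1.7  1.1 -0.2] rel [ 0.0829 -0.1286  0.0167] 
[246.6, 264.0] [535.49364859 -50.65004081 100.18443585] 58.99370260667887
```

The key top now reads z = 100.2 mm, so it has snapped up. I'll back off to the middle between the cheeks, lift, and check.

send_rows:
  steps: [0, 0, -0.004, 0, 0, 0, 0, 0, 0, -0.01, 0, 0, 0, 0, 0, 0, -0.012, -0.01, 0, 0, 0, 0, 0, -0.012, -0.04, 0, 0, 0, 0, 0, -0.012, -0.07, 0, 0, 0]

```text
time_s: 8.75
ee_pos: [534.5, -59.8, 176.6]
eef_rot: [-0.001, 0.839, 0.543, -0.001]
wrist_force: [1.2, -0.8, 0.6]
finger_gap: 0.1
grip_force: 0.0
```

send_rows:
  steps: [0, -0.03, 0, -0.03, 0, 0, 0, 0, -0.06, 0, -0.04, 0, 0, 0, 0, -0.09, 0, -0.04, 0, 0, 0, 0, -0.1, 0, -0.04, 0, 0, 0, 0, -0.1, 0, -0.04, 0, 0, 0]

```text
time_s: 9.17
ee_pos: [493.6, -153.0, 216.4]
eef_rot: [0.0, 0.84, 0.542, 0.0]
wrist_force: [0.2, -0.5, 0.3]
finger_gap: 0.1
grip_force: 0.0
```

```bash
python3 chk.py; python3 - <<'E'
from h import *
A=np.array([604.7,64.5])
for n in("top","side"):
    p=arm.get_image(n);cv2.imwrite(f"pics/{n}9.png",p["color"])
    for t in("key","key_top","red_dish","green_dish","amber_dish","cream_dish","brown_dish"):
        for s in arm.spot_in(p,t):
            q=pt(p,s["at"])
            if q is not None and np.hypot(*(q[:2]-A))<170: print(n,t,round(s["confidence"],2),q.round(1),np.hypot(*(q[:2]-A)).round(1),np.rad2deg(np.arctan2(*(q[:2]-A)[::-1])).round(1))
    c=p["color"];b=c[90:290,150:410] if n=="top" else c[130:330,120:380]
    cv2.imwrite(f"pics/{n}9c.png",cv2.resize(b,None,fx=2.3,fy=2.3,interpolation=3))
a,b=cv2.imread("pics/top9c.png"),cv2.imread("pics/side9c.png");cv2.imwrite("pics/both9.png",cv2.resize(np.hstack([a,b]),(800,308)))
E
```

```text
244.20285773124448 62.93935299413713
t 9.1667 pos [ 493.6 -153.   216.4] yaw 1.1458 F [ 0.2 -0.5  0.3] rel [ 0.1842 -0.117   0.1273] 
[278.9, 65.4] [535.7080954  -57.66071773  99.53184717] 60.54382781158402
top key_top 0.6 [598.7 139.7  87.1] 75.4 94.5
top red_dish 0.67 [656.9  87.8  85.3] 57.1 24.0
top green_dish 0.74 [549.2  95.9  86.2] 63.8 150.5
top green_dish 0.63 [668.4 101.9  85.6] 73.9 30.4
top amber_dish 0.82 [593.4 137.3  85.8] 73.7 98.8
top cream_dish 0.74 [608.2 -15.1  85.8] 79.6 -87.5
top brown_dish 0.53 [536.3  25.6  87.2] 78.7 -150.3
side key 0.44 [530.1 -63.   99.6] 147.8 -120.3
side key_top 0.65 [712.2  67.5  73.5] 107.5 1.6
side key_top 0.39 [529.9 -57.7  99.6] 143.2 -121.5
side red_dish 0.7 [6.023e+02 4.000e-01 8.660e+01] 64.2 -92.1
side red_dish 0.53 [665.3 101.5  87.3] 71.0 31.4
side green_dish 0.6 [546.7 101.4  86. ] 68.7 147.6
side amber_dish 0.78 [600.  139.   87.2] 74.7 93.6
side amber_dish 0.18 [726.5 155.5 274.4] 152.1 36.7
side cream_dish 0.58 [603.2  -4.7  87.2] 69.3 -91.2
side brown_dish 0.53 [536.3  25.3  87.5] 78.9 -150.2
```

View pics/both9.png

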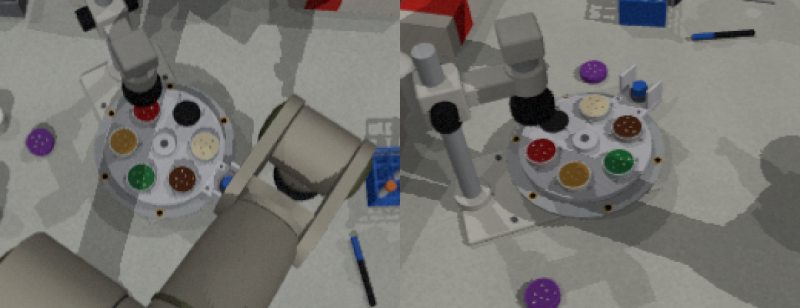

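Red is now under the lens (top crop (146,112), side crop (541,150)). The key is up at 99.5 mm and sits 60° on, all dishes are seated, and the hand is clear. Handing in.

```bash
python3 -c "
from rig import arm
print(arm.close_job())"
```

```text
the job is handed in; nothing more can be done
None
```

The red dish is now under the lens, the key is sprung up and locked one hole (60°) on, the hand is clear, and the job is handed in; no verdict came back on hand-in.

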